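# Sort the specimen jars and stack the rack

### The job

Sort the glass specimen jars on the grey mat: stand the sound ones upright in the lower tier of the rack and put those with a red cross on the lid into the yellow reject bin. They are thin glass, so grip them lightly (with no more than 40 N) and set each one down where it goes instead of letting it drop. When every jar is sorted, stack the upper tier on the lower one with all four legs fully home in the corner sockets, and leave everything else on the bench where it stands.

Things in the scene. Friction and masses are not known exactly. Their poses are not given: they have to be found in the camera images.
- good1: round amber glass specimen jar with a white screw lid, 40 mm in diameter and 42 mm tall, about 80 g, sound: plain white lid without a mark; origin at the centre of its underside, z up when it stands. It may be absent (no pose). Thin glass: grip with at most 40 N (it cracks at 45 N on each of the two fingers, 90 N together)
- good2: round amber glass specimen jar with a white screw lid, 40 mm in diameter and 42 mm tall, about 80 g, sound: plain white lid without a mark; origin at the centre of its underside, z up when it stands. It may be absent (no pose). Thin glass: grip with at most 40 N (it cracks at 45 N on each of the two fingers, 90 N together)
- good3: round amber glass specimen jar with a white screw lid, 40 mm in diameter and 42 mm tall, about 80 g, sound: plain white lid without a mark; origin at the centre of its underside, z up when it stands. It may be absent (no pose). Thin glass: grip with at most 40 N (it cracks at 45 N on each of the two fingers, 90 N together)
- good4: round amber glass specimen jar with a white screw lid, 40 mm in diameter and 42 mm tall, about 80 g, sound: plain white lid without a mark; origin at the centre of its underside, z up when it stands. It may be absent (no pose). Thin glass: grip with at most 40 N (it cracks at 45 N on each of the two fingers, 90 N together)
- reject1: round amber glass specimen jar with a white screw lid, 40 mm in diameter and 42 mm tall, about 80 g, a reject: large red diagonal cross on the lid and a red stripe round the label; origin at the centre of its underside, z up when it stands. It may be absent (no pose). Thin glass: grip with at most 40 N (it cracks at 45 N on each of the two fingers, 90 N together)
- reject2: round amber glass specimen jar with a white screw lid, 40 mm in diameter and 42 mm tall, about 80 g, a reject: large red diagonal cross on the lid and a red stripe round the label; origin at the centre of its underside, z up when it stands. It may be absent (no pose). Thin glass: grip with at most 40 N (it cracks at 45 N on each of the two fingers, 90 N together)
- reject3: round amber glass specimen jar with a white screw lid, 40 mm in diameter and 42 mm tall, about 80 g, a reject: large red diagonal cross on the lid and a red stripe round the label; origin at the centre of its underside, z up when it stands. It may be absent (no pose). Thin glass: grip with at most 40 N (it cracks at 45 N on each of the two fingers, 90 N together)
- mat: thin grey receiving mat, fixed, 170 (x) x 320 (y) x 4 mm, on which the jars stand at the start, mostly 80 to 90 mm apart; origin at the centre of its underside
- rack: lower tier of the stacking rack, fixed: aluminium deck 190 (x) x 160 (y) mm, floor 8 mm above the bench, edge rims 20 mm above the floor (inner faces at x = +-90, y = +-75 mm), a black socket block in each corner. Between the blocks is room for two rows of two jars, e.g. at x = +-35, y = +-28 mm. Origin at the centre of the underside, on the bench
- socket (a point): centre of the mouth of one of the rack's four alike corner sockets (at rack x = +78, y = +65 mm; the others at +-78, +-65 mm): black block 28 x 28 mm, top 30 mm above the bench, round hole 17 mm wide with chamfered mouth, 22 mm deep down to the deck floor. Its axes are the rack's
- tier: upper tier, loose, about 450 g: open aluminium frame 168 (x) x 142 (y) mm on four steel legs 12 mm thick at x = +-78, y = +-65 mm, feet tapering to 6 mm over the last 9 mm; frame underside 70, top 80 mm above the feet. It starts standing on the bench. Origin midway between the feet, level with them: fully home it is 8 mm above the rack's origin. Fits either way round (half a turn)
- tier_handle (a point): centre of the tier's orange carrying handle, a bar 76 mm long along the tier's x, 14 mm wide (y) and 14 mm high, 112 mm above the feet; 25 mm of free space between the bar and the frame's top below it. Its axes are those of the tier
- bin: yellow open reject bin, fixed, outside 110 (x) x 250 (y) x 50 mm high, walls and floor 4 to 5 mm thick: room for three jars side by side along y. Origin at the centre of its underside, on the bench
- cassette: green flat embedding cassette lying on the mat among the jars, 28 x 40 x 8 mm, a bystander; origin at the centre of its underside
- reagent: tall amber bottle, 64 mm in diameter, 150 mm high, a bystander; origin at the centre of its underside
- beaker: glass beaker, 70 mm wide, 85 mm high, a bystander; origin at the centre of its underside
- slidebox: green slide box 70 x 170 x 35 mm, a bystander; origin at the centre of its underside
- timer: white lab timer 50 x 70 x 25 mm, a bystander; origin at the centre of its underside
Not all that is in view belongs to the job. What is shaped like the good4 but blue or green is not meant.

How it is judged (in metres and radians):
On the way, in this order (a step that is already met when the one before it is completed fails the run):
1. every sound jar stands in the lower tier and every reject is in the bin (x of good1 in the frame of rack between -0.076 and 0.076 m and y of good1 in the frame of rack between -0.062 and 0.062 m and z of good1 in the frame of rack between 0.004 and 0.015 m and angle between each of good1, good2, good3, good4's own z axis and vertical below 0.15 rad and x of good2 in the frame of rack between -0.076 and 0.076 m and y of good2 in the frame of rack between -0.062 and 0.062 m and z of good2 in the frame of rack between 0.004 and 0.015 m and x of good3 in the frame of rack between -0.076 and 0.076 m and y of good3 in the frame of rack between -0.062 and 0.062 m and z of good3 in the frame of rack between 0.004 and 0.015 m and x of good4 in the frame of rack between -0.076 and 0.076 m and y of good4 in the frame of rack between -0.062 and 0.062 m and z of good4 in the frame of rack between 0.004 and 0.015 m and x of reject1 in the frame of bin between -0.052 and 0.052 m and y of reject1 in the frame of bin between -0.122 and 0.122 m and z of reject1 in the frame of bin between -0.002 and 0.035 m and x of reject2 in the frame of bin between -0.052 and 0.052 m and y of reject2 in the frame of bin between -0.122 and 0.122 m and z of reject2 in the frame of bin between -0.002 and 0.035 m and x of reject3 in the frame of bin between -0.052 and 0.052 m and y of reject3 in the frame of bin between -0.122 and 0.122 m and z of reject3 in the frame of bin between -0.002 and 0.035 m), for 0.3 s.
2. the upper tier's legs are fully home in the sockets of the lower tier (x of tier in the frame of rack between -0.006 and 0.006 m and y of tier in the frame of rack between -0.006 and 0.006 m and z of tier in the frame of rack between 0.004 and 0.012 m and angle between the x axis of tier and the x axis of rack, either way round below 0.08 rad and angle between tier's own z axis and vertical below 0.05 rad), for 0.3 s.
At the end, for the whole second after the job is handed in: Sound jars stand upright (0.15 rad) on the lower tier's floor; rejects are in the bin, under 35 mm above the bench. The upper tier's feet are on the socket floors (4 mm), centred on the lower tier within 6 mm, aligned within 0.08 rad, upright within 0.05 rad (all of step 1 and all of step 2); the robot touches nothing.
It fails at once if a jar is squeezed: the forces of the two fingers on it add up to more than 90 N (45 N each) (contact force between the fingers and good1 above 90 N or contact force between the fingers and good2 above 90 N or contact force between the fingers and good3 above 90 N or contact force between the fingers and good4 above 90 N or contact force between the fingers and reject1 above 90 N or contact force between the fingers and reject2 above 90 N or contact force between the fingers and reject3 above 90 N).
It fails at once if a jar is let go, dropped or thrown with its underside more than 5 cm above the bench ((height (world z) of good1 above 0.05 m and contact force between the fingers and good1 below 0.05 N) or (height (world z) of good2 above 0.05 m and contact force between the fingers and good2 below 0.05 N) or (height (world z) of good3 above 0.05 m and contact force between the fingers and good3 below 0.05 N) or (height (world z) of good4 above 0.05 m and contact force between the fingers and good4 below 0.05 N) or (height (world z) of reject1 above 0.05 m and contact force between the fingers and reject1 below 0.05 N) or (height (world z) of reject2 above 0.05 m and contact force between the fingers and reject2 below 0.05 N) or (height (world z) of reject3 above 0.05 m and contact force between the fingers and reject3 below 0.05 N)).
It fails at once if a bystander (cassette, bottle, beaker, slide box, timer) is moved by more than 8 cm or tipped over (distance of any of cassette, reagent, beaker, slidebox, timer from where it was at the start of the episode above 0.08 m or angle between any of cassette, reagent, beaker, slidebox, timer's own z axis and vertical above 0.5 rad).
Of good1, good2, good3, good4, reject1, reject2, reject3 only 5 to 7 are there at a start; the rules pass over those that are not, and their reading is None.
At some moment in a run one of good1, good2, good3, good4, reject1, reject2, reject3, tier may be knocked a few centimetres aside while the robot is not near it.
It also fails if it takes over 210 s, if anything falls off the work surface, if the arm or the gripper's body presses on something with over 40 N, if the wrist force passes 120 N, or if a joint passes its speed limit or range.

### The arm

A 6-joint arm with a two-finger parallel gripper is mounted at the origin on the work surface. World frame = base frame: x ahead of the robot, y to its left, z up, the work surface at z = 0. Lengths are in mm, angles in rad, forces in N, time in s.
With the tool pointing down it reaches from about 325 to 900 mm from the base axis. Payload 3.5 kg.
Tool frame: the origin (TCP) lies midway between the tips of the shut fingers; the grasp point (between the pads) lies arm.tcp_to_grasp behind it (arm.tcp_to_grasp is the distance from the TCP to the grasp point, in mm); z points along the fingers, y is the line along which they close (so a half turn about z gives the same grasp; the last joint's range is limited). The gripper opens to 85 mm and grips with 20 to 120 N. Pads are 22 mm wide; open, the fingers measure 114 mm over their backs; the gripper's body (76 mm by 85 mm) begins 54 mm behind the grasp point. The pads swing forward as they close: fully open they stand 13 mm farther back than shut.
Start: joints at [-1.432, 0.276, -0.026, 1.268, 0, 1.467], TCP at [149.644, -606.818, 231.313] pointing down, gripper open.
Joint ranges: [-3.12, 3.12], [-0.85, 1.88], [-1.08, 1.24], [-1.95, 2.15], [-1.57, 1.53], [-3.14, 3.14]. Speed limits (rad/s): [2.57, 2.57, 3.14, 3.14, 3.14, 3.14].

### API

Orientations are given as a unit quaternion [x, y, z, w].
In Python, from workcell import arm, solver, eyes, close_job gives the robot as it stands. Calls block until the motion is done:
- arm.reach(position, orientation): joint-space move of the TCP to a pose.
- arm.movel(position, frame=None, feed=150, threshold=None): straight line of the TCP; frame=None keeps the orientation; feed is the mean speed in mm/s. With threshold (N) it stops when the force on the tool has changed by that much, and returns True; else False.
- arm.move_joints(angles): joint-space move.
- arm.set_gripper(opening, grip_force=None): opening from 0.0 (shut) to 1.0 (fully open); grip_force is the grip in N (None keeps the last); returns when the fingers have stopped.
- arm.wait(seconds).
- solver.inverse_kinematics(position, orientation): joint angles nearest the present ones, or None.
- arm.sense(): the state.
- eyes.get_image(name): name is "scene" or "top" or "wrist"; returns (picture, depth): 480x640x3 uint8, red, green, blue; 480x640 float32, mm along the optical axis (not along the pixel's ray), 0 where there is no reading.
- eyes.camera_params(name): a dict with "mtx" (3x3 intrinsics, pixels), "k1" (the pictures are not rectified: a ray, as slopes to the right and down, at radius r is drawn at 1 + k1 r^2 times it, then the intrinsics apply), "origin" and "rotation" of the camera in the world. Camera axes: x right, y up, looking along -z (the intrinsics and any distortion apply to the point x, -y, -z); pixel columns grow to the right and rows downward; lengths in mm; the calibration is good to about 2 mm. A picture is of the moment at which its call begins: read the wrist's pose just before it. camera_params takes no time and is no camera call; for the wrist camera it gives the pose at the moment of the call.
A pose or a line that the arm cannot do raises arm.MotionError and nothing moves.
- close_job(): hands the job in; it is judged then, once.
The state is a dict: "clock": time; "joint_pos": joint angles; "qd": joint speeds; "joint_efforts": joint torques, N m; "eef_pos": TCP position; "tool_rot": TCP orientation; "ft_force": force on the tool from outside, world axes, zero at the start; "wrist_torque": the same for the moment, N m; "gripper_width": opening from 0.0 (shut) to 1.0 (fully open); "grip_force": force on a finger pad.
Only numpy, scipy, OpenCV 4.12 (cv2) and the standard library are available. Lean on these libraries where they do the work, as an engineer would, in place of code of your own. Each camera call takes 0.05 s, during which the arm holds its last target. There are 200 camera calls.

## Working session

There is one attempt and no reset: what is moved stays moved. The work goes in short steps, each a Python script; the robot and the scene stay as the last script left them, time stands still between calls to the robot, and variables do not carry over. Pictures are saved under pics/ and viewed, at most 14 in all, crops included, and the job is handed in when it is done.

```bash
mkdir -p pics; ls; cat > h.py <<'E'
import numpy as np, cv2
from workcell import arm, solver, eyes, close_job
def world(cp,uv,depth):
    """pixels (N,2), depth (N) -> world points"""
    d=np.array([cp['k1'],0,0,0,0],float)
    n=cv2.undistortPoints(np.float64(uv).reshape(-1,1,2),np.float64(cp['mtx']),d)[:,0]
    p=np.c_[n[:,0],-n[:,1],-np.ones(len(n))]*np.asarray(depth,float).reshape(-1,1)
    return p@np.asarray(cp['rotation'],float).T+np.asarray(cp['origin'],float)
def grab(name):
    cp=eyes.camera_params(name); im,d=eyes.get_image(name); return cp,im,d
def cloud(cp,d):
    v,u=np.mgrid[0:480,0:640]
    return world(cp,np.c_[u.ravel(),v.ravel()],d.ravel()).reshape(480,640,3)
def save(n,im): cv2.imwrite('pics/'+n+'.png',im[...,::-1])
E
python3 - <<'E'
from h import *
for n in('top','scene'):
    cp,im,d=grab(n); save(n+'0',im); print(n,cp)
    np.savez('pics/'+n+'0.npz',im=im,d=d,P=cloud(cp,d))
print(arm.sense(),arm.tcp_to_grasp)
E
```

```text
pics
top {'mtx': array([[559.82151275,   0.        , 324.06554478],
       [  0.        , 559.82151275, 245.39086408],
       [  0.        ,   0.        ,   1.        ]]), 'k1': -0.13772838134524637, 'origin': array([ 247.78415341,   45.40085115, 1367.2160496 ]), 'rotation': array([-0.07424329,  0.07194852,  0.7065091 , -0.70011159])}Traceback (most recent call last):
  File "<stdin>", line 4, in <module>
  File "h.py", line 13, in cloud
    return world(cp,np.c_[u.ravel(),v.ravel()],d.ravel()).reshape(480,640,3)
           ~~~~~^^^^^^^^^^^^^^^^^^^^^^^^^^^^^^^^^^^^^^^^^
  File "h.py", line 8, in world
    return p@np.asarray(cp['rotation'],float).T+np.asarray(cp['origin'],float)
           ~^~~~~~~~~~~~~~~~~~~~~~~~~~~~~~~~~~~
ValueError: matmul: Input operand 1 has a mismatch in its core dimension 0, with gufunc signature (n?,k),(k,m?)->(n?,m?) (size 4 is different from 3)
```

```bash
sed -i 's/^import numpy.*/&\nfrom scipy.spatial.transform import Rotation as R/; s/p@np.asarray(cp\[.rotation.\],float).T/R.from_quat(cp["rotation"]).apply(p)/' h.py
python3 - <<'E'
from h import *
for n in('top','scene'):
    cp,im,d=grab(n); save(n+'0',im); print(n,cp['origin'])
    np.savez('pics/'+n+'0.npz',im=im,d=d,P=cloud(cp,d))
print(arm.sense(),arm.tcp_to_grasp)
E
```

```text
top [ 247.78415341   45.40085115 1367.2160496 ]
scene [1325.46107829 -485.93705788  800.61559323]
{'clock': 0.15, 'joint_pos': array([-1.43240049e+00,  2.77013221e-01, -2.75460103e-02,  1.26800719e+00,
        4.07238917e-05,  1.46741423e+00]), 'qd': array([-0.00141267, -0.00094444,  0.00259035,  0.00065848,  0.00332075,
        0.00107712]), 'joint_efforts': array([ 8.14213163e-04, -4.46057260e+01,  2.95638764e+01,  1.05343593e-02,
       -6.24634254e-05, -1.58235622e-05]), 'eef_pos': array([ 149.57241467, -606.21763631,  230.39181215]), 'tool_rot': array([ 9.92701437e-01,  1.20594669e-01,  4.86523029e-06, -8.85266582e-04]), 'ft_force': array([-0.22968685, -0.25096015,  1.05087005]), 'wrist_torque': array([ 0.04018764, -0.0055533 , -0.04021347]), 'grip_force': 0.0, 'gripper_width': 1.0031463388723203} 18.700000000000003
```

View pics/top0.png

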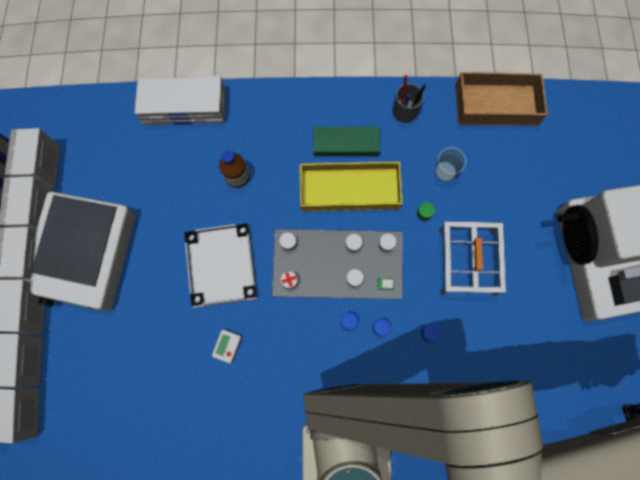

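View pics/scene0.png

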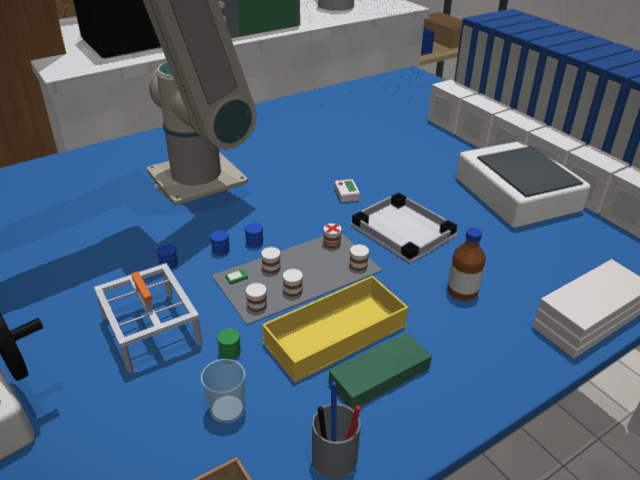

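Both views agree. On the grey mat there are four plain-lid jars, top view (288,241), (354,242), (388,241) and (355,278), and one red-cross jar at (289,280). The rack is at about (220,265), the tier at (475,257) with its orange handle at (478,253), and the bin at (351,186). Now to convert these to world positions.

```bash
cat >> h.py <<'E'
def blobs(mask,P,amin=20,k=0):
    """connected blobs -> (pixel, median xyz, area)"""
    n,L,S,C=cv2.connectedComponentsWithStats(mask.astype(np.uint8))
    return [(C[i].round(),np.median(P[L==i],0).round(1),S[i,4],P[L==i]) for i in range(1,n) if S[i,4]>=amin]
E
python3 - <<'E'
from h import *
z=np.load('pics/top0.npz'); im,d,P=z['im'],z['d'],z['P']
hsv=cv2.cvtColor(im,cv2.COLOR_RGB2HSV); H,S,V=[hsv[...,i].astype(int) for i in range(3)]; Z=P[...,2]
u,v=np.meshgrid(range(640),range(480))
reg=lambda a,b,c,e:(u>=a)&(u<=b)&(v>=c)&(v<=e)
show=lambda t,bl:[print(t,b[0],b[1],b[2],'rect',cv2.minAreaRect(np.float32(b[3][:,:2]))) for b in bl]
show('lid',blobs(reg(270,405,226,300)&(Z>38)&(Z<56),P))
show('cass',blobs(reg(370,405,272,300)&(Z>8)&(Z<20),P))
show('block',blobs(reg(180,262,220,310)&(V<60)&(d>0),P,15))
show('rack',blobs(reg(175,265,215,312)&(S<90)&(Z>3),P,200))
show('binrim',blobs(reg(290,410,155,215)&(Z>42)&(H>20)&(H<35),P))
show('handle',blobs(reg(440,510,215,300)&(H<18)&(S>150),P))
show('tier',blobs(reg(435,515,210,300)&(Z>60)&(Z<90),P))
for t,x,y in(('mat',320,260),('deck',220,265),('bench',150,350),('binfloor',350,186)):print(t,P[y,x].round(1))
show('green/blue',blobs(reg(330,460,195,345)&(S>150)&(Z>20)&(Z<60),P))
show('tall',blobs((Z>15)&(u>200)&(u<480)&(v>100)&(v<380)&(P[...,0]>350)&(Z<250),P,80))
E
```

```text
lid [288. 240.] [539.4 135.7  45.5] 215 rect ((539.233642578125, 136.38134765625), (38.61040496826172, 39.33516311645508), 27.554492950439453)
lid [354. 242.] [533.5 -23.9  45.4] 219 rect ((534.1300048828125, -24.2076358795166), (38.88896560668945, 38.8916015625), 63.1128044128418)
lid [387. 242.] [ 533.5 -103.8   45.7] 220 rect ((533.8480224609375, -103.6859130859375), (39.865440368652344, 38.29756546020508), 84.25078582763672)
lid [355. 277.] [447.4 -24.7  45.4] 224 rect ((447.4557800292969, -25.323150634765625), (39.24536895751953, 38.849185943603516), 71.19400024414062)
lid [289. 279.] [443.5 132.7  46.1] 224 rect ((443.32904052734375, 132.98280334472656), (39.02821350097656, 38.667816162109375), 44.67112350463867)
cass [385. 284.] [435.1 -99.4  11.6] 182 rect ((435.032470703125, -99.160888671875), (32.813392639160156, 45.30290603637695), 4.224637031555176)
block [242. 229.] [574.1 250.7  28.6] 86 rect ((571.7671508789062, 250.33819580078125), (26.617599487304688, 27.16132926940918), 7.346406936645508)
block [191. 237.] [554.5 379.   28.4] 95 rect ((554.0725708007812, 378.0166320
[... 3663 characters left out ...]
.7] 243 rect ((539.233642578125, 136.38134765625), (38.61040496826172, 39.33516311645508), 27.554492950439453)
tall [354. 242.] [532.2 -23.7  45. ] 244 rect ((534.453125, -24.092920303344727), (38.371177673339844, 39.50836181640625), 30.591554641723633)
tall [387. 242.] [ 531.9 -103.4   45.3] 245 rect ((533.6083984375, -103.66178131103516), (39.865440368652344, 38.77928924560547), 84.25078582763672)
tall [355. 278.] [445.6 -24.5  45.2] 241 rect ((447.4557800292969, -25.323150634765625), (39.24536895751953, 38.849185943603516), 71.19400024414062)
tall [289. 280.] [441.7 132.4  45.6] 244 rect ((443.32904052734375, 132.98280334472656), (39.02821350097656, 38.667816162109375), 44.67112350463867)
```

```bash
cat >> h.py <<'E'
RC=np.array([485.7,303.8]); RY=0.139
BC=np.array([681.,-18.])
def quat(ang):
    """tool down, tool y along world angle ang"""
    a=(ang+np.pi/2)/2; return np.array([np.cos(a),np.sin(a),0,0])
def rack(x,y): return RC+R.from_euler('z',RY).as_matrix()[:2,:2]@[x,y]
def jars():
    cp,im,d=grab('top'); P=cloud(cp,d); X,Y,Z=[P[...,i] for i in range(3)]
    hsv=cv2.cvtColor(im,cv2.COLOR_RGB2HSV).astype(int)
    m=(Z>38)&(Z<58)&(X>380)&(X<615)&(Y>-200)&(Y<200)
    red=(hsv[...,1]>120)&((hsv[...,0]<8)|(hsv[...,0]>172))&(hsv[...,2]>90)
    out=[]
    for c,_,a,pts in blobs(m,P,120):
        u,v=c.astype(int); r=red[v-5:v+6,u-5:u+6].sum()
        rc=cv2.minAreaRect(np.float32(pts[:,:2])); out.append((np.array(rc[0]),rc[1],int(r)))
    return out,im
E
python3 - <<'E'
from h import *
J,_=jars()
for j in J: print(j)
for ang in(RY,RY+np.pi):
    for p in [j[0] for j in J]+[rack(x,y) for x in(-35,35) for y in(-28,28)]+[BC]:
        for z in(8,140):
            q=solver.inverse_kinematics([*p,z],quat(ang)); print(None if q is None else np.round(q,2),end=' ')
        print()
E
```

```text
(array([539.22259521, 136.3837738 ]), (39.21311950683594, 38.89823532104492), 0)
(array([534.30499268, -24.21549225]), (38.81524658203125, 39.037662506103516), 0)
(array([ 534.23236084, -103.93836975]), (38.15964889526367, 38.84763717651367), 0)
(array([447.14047241, -25.10649872]), (38.93396759033203, 39.02486801147461), 0)
(array([443.33447266, 132.89151001]), (38.565731048583984, 38.6557731628418), 58)
[ 0.13  0.37 -0.42  0.78  0.    1.56] [ 0.13  0.22 -0.3   1.05  0.    1.56] 
[-0.17  0.34 -0.47  0.76  0.    1.27] [-0.17  0.18 -0.34  1.04  0.    1.27] 
[-0.31  0.35 -0.45  0.77  0.    1.12] [-0.31  0.2  -0.33  1.05  0.    1.12] 
[-0.2   0.21 -0.66  0.7   0.    1.23] [-0.2   0.03 -0.52  1.02  0.    1.23] 
[ 0.15  0.23 -0.62  0.71  0.    1.58] [ 0.15  0.06 -0.49  1.02  0.    1.58] 
[ 0.42  0.33 -0.48  0.76  0.    1.85] [ 0.42  0.18 -0.36  1.04  0.    1.85] 
[ 0.51  0.37 -0.43  0.78  0.    1.95] [ 0.51  0.22 -0.3   1.05  0.    1.95] 
[ 0.38  0.43 -0.34  0.81  0.    1.82] [ 0.38  0.29 -0.21  1.07  0.    1.82] 
[ 0.47  0.46 -0.28  0.83  0.    1.9 ] [ 0.47  0.32 -0.17  1.08  0.    1.9 ] 
[-0.12  0.55 -0.13  0.89  0.    1.31] [-0.12  0.43 -0.01  1.13  0.    1.31] 
[ 0.13  0.37 -0.42  0.78  0.   -1.58] [ 0.13  0.22 -0.3   1.05  0.   -1.58] 
[-0.17  0.34 -0.47  0.76  0.   -1.88] [-0.17  0.18 -0.34  1.04  0.   -1.88] 
[-0.31  0.35 -0.45  0.77  0.   -2.02] [-0.31  0.2  -0.33  1.05  0.   -2.02] 
[-0.2   0.21 -0.66  0.7   0.   -1.91] [-0.2   0.03 -0.52  1.02  0.   -1.91] 
[ 0.15  0.23 -0.62  0.71  0.   -1.56] [ 0.15  0.06 -0.49  1.02  0.   -1.56] 
[ 0.42  0.33 -0.48  0.76  0.   -1.29] [ 0.42  0.18 -0.36  1.04  0.   -1.29] 
[ 0.51  0.37 -0.43  0.78  0.   -1.2 ] [ 0.51  0.22 -0.3   1.05  0.   -1.2 ] 
[ 0.38  0.43 -0.34  0.81  0.   -1.33] [ 0.38  0.29 -0.21  1.07  0.   -1.33] 
[ 0.47  0.46 -0.28  0.83  0.   -1.24] [ 0.47  0.32 -0.17  1.08  0.   -1.24] 
[-0.12  0.55 -0.13  0.89  0.   -1.83] [-0.12  0.43 -0.01  1.13  0.   -1.83]
```

```bash
cat >> h.py <<'E'
Q=quat(RY); HZ=140
def pick(p,z=8):
    arm.set_gripper(0.72,30)
    arm.reach([*p,HZ],Q)
    if arm.movel([*p,z],feed=150,threshold=12): raise SystemExit('touched at %s'%arm.sense()['eef_pos'])
    arm.set_gripper(0.0,30); arm.wait(0.2)
    s=arm.sense(); print('grip',round(s['gripper_width'],3),round(s['grip_force'],1))
    if s['gripper_width']<0.35: raise SystemExit('missed')
    arm.movel([*p,HZ],feed=150)
    s=arm.sense(); print('held',round(s['gripper_width'],3),round(s['grip_force'],1),round(s['clock'],1))
    if s['gripper_width']<0.35: raise SystemExit('lost')
def place(p,z,opening=0.62):
    arm.reach([*p,HZ],Q)
    arm.movel([*p,z+8],feed=150)
    hit=arm.movel([*p,z-3],feed=20,threshold=4)
    s=arm.sense(); print('put',hit,s['eef_pos'].round(1),s['ft_force'].round(1))
    arm.set_gripper(opening,30); arm.wait(0.1)
    arm.movel([*p,HZ],feed=150)
E
python3 - <<'E'
from h import *
J,_=jars(); pick(max(J,key=lambda j:j[2])[0]); place(BC,9)
arm.reach([*rack(-35,-28),HZ],Q)
J,_=jars()
for j in J: print(j[0],j[2])
print(arm.sense()['clock'])
cp,im,d=grab('scene'); save('s1',im)
E
```

```text
grip 0.461 30.2
held 0.456 30.3 6.0
put True [681.5 -18.1   9.2] [-1.   0.5  4.8]
[539.52709961 136.75941467] 0
[534.11999512 -23.83986282] 0
[ 534.17230225 -104.14211273] 0
[447.71951294 -24.79788208] 0
11.375
```

View pics/s1.png

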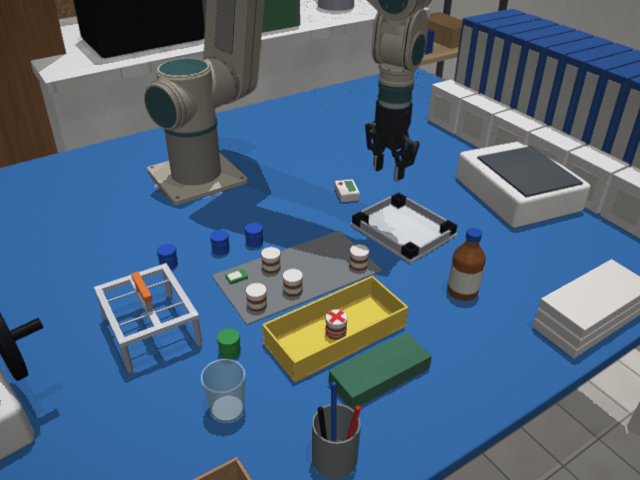

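The reject jar stands in the bin at (337,323) and the rest is undisturbed. Next are the four sound jars, locating each one again before picking it.

```bash
python3 - <<'E'
from h import *
for s in((35,-28),(35,28),(-35,28),(-35,-28)):
    J,_=jars(); print(len(J))
    pick(max(J,key=lambda j:j[0][1])[0]); place(rack(*s),12)
# clear of the rack for a look
arm.reach([480,-150,250],Q)
cp,im,d=grab('top'); P=cloud(cp,d); np.savez('pics/top2.npz',im=im,d=d,P=P)
save('t2',cv2.resize(im[130:330,160:500],None,fx=2.3,fy=2.3))
print(arm.sense()['clock'])
X,Y,Z=[P[...,i] for i in range(3)]
c,s=np.cos(RY),np.sin(RY)
for b in blobs((Z>40)&(Z<62)&(X>380)&(X<600)&(Y>200)&(Y<420),P,60):
    r=cv2.minAreaRect(np.float32(b[3][:,:2])); e=np.array(r[0])-RC; print('rack jar',(c*e[0]+s*e[1]).round(1),(-s*e[0]+c*e[1]).round(1),r[1],b[1][2])
E
```

```text
4
grip 0.464 30.3
held 0.462 30.2 15.0
put True [524.9 281.3  13.3] [-0.3  0.7  4.1]
3
grip 0.462 30.2
held 0.464 30.3 22.4
put True [517.1 336.8  13.3] [0.  0.2 4.4]
2
grip 0.458 30.2
held 0.456 30.3 30.8
put True [447.7 327.1  13.1] [0.1 0.1 4.5]
1
grip 0.462 30.3
held 0.458 30.3 39.4
put True [455.6 271.6  13.3] [-0.   0.2  3.6]
45.225
rack jar 33.9 -27.8 (40.047237396240234, 38.567501068115234) 49.1
rack jar 33.0 29.0 (38.402286529541016, 39.02623748779297) 49.8
rack jar -22.0 53.0 (38.9867057800293, 37.20386505126953) 49.3
rack jar -36.1 -28.9 (39.32585144042969, 38.595703125) 49.1
```

View pics/t2.png

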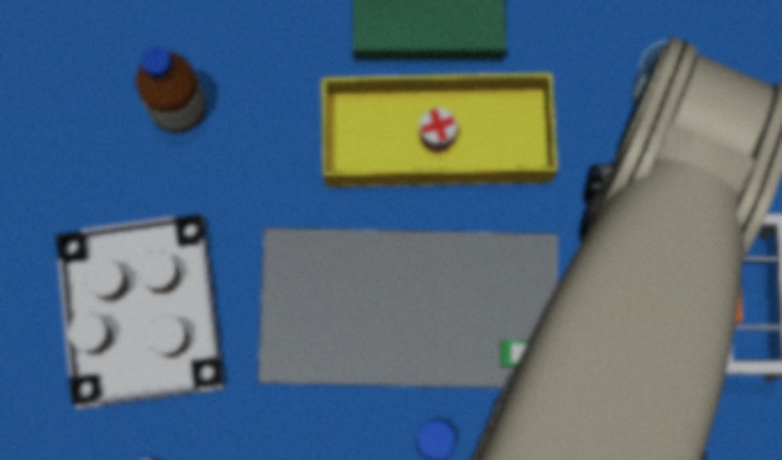

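The reject at (437,128) is fine. The third rack jar has been knocked to rack (-22,53). It is upright, inside the limits and clear of the legs, so I'll leave it. Next I'll measure the rack and the tier up close with the wrist camera.

```bash
python3 - <<'E'
from h import *
for n,p,a in(('rack',RC,RY-np.pi/2),('tier',[488,-306],-0.038-np.pi/2)):
    arm.set_gripper(0.6)
    arm.reach([*p,360],quat(a)); arm.wait(0.3)
    cp,im,d=grab('wrist'); P=cloud(cp,d); np.savez('pics/w%s.npz'%n,im=im,d=d,P=P); save('w'+n,im); print(n,arm.sense()['eef_pos'].round(1),cp['origin'],arm.sense()['joint_pos'].round(2))
a=cv2.imread('pics/wrack.png');b=cv2.imread('pics/wtier.png')
cv2.imwrite('pics/wboth.png',cv2.resize(np.hstack([a,b]),(800,300)))
print(arm.sense()['clock'])
E
```

```text
rack [485.7 303.7 360. ] [568.13573334 315.39755258 501.73115122] [ 0.45  0.15  0.08  1.5  -0.   -2.83]
tier [ 488. -306.  360.] [ 571.14703346 -308.66883925  501.75770213] [-0.67  0.15  0.08  1.5  -0.    2.51]
53.9583
```

View pics/wboth.png

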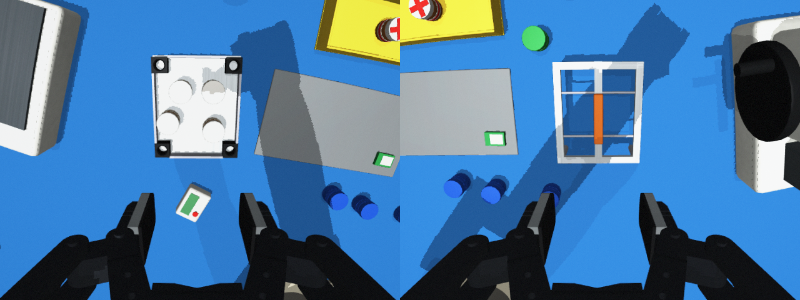

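The rack blocks are at half-scale (160,65), (232,65), (163,149) and (231,149), and the tier frame is square-on at (598,112) with the handle at (598,119). Fitting both poses.

```bash
python3 - <<'E'
from h import *
z=np.load('pics/wrack.npz'); im,P=z['im'],z['P']; V=im.max(-1); X,Y,Z=[P[...,i] for i in range(3)]
m=(V<60)&(Z>20)&(Z<40)&(np.hypot(X-RC[0],Y-RC[1])<130)
c=[]
for b in blobs(m,P,60):
    r=cv2.minAreaRect(np.float32(b[3][:,:2])); print(np.round(r[0],1),np.round(r[1],1),b[1][2]); c.append(r[0])
c=np.array(c)
if len(c)==4:
    print('rack',c.mean(0)); c=c[c[:,0].argsort()]
    a,b2=c[:2][c[:2,1].argsort()],c[2:][c[2:,1].argsort()]
    for e in(b2-a): print(np.linalg.norm(e),np.arctan2(e[1],e[0]))
z=np.load('pics/wtier.npz'); im,P=z['im'],z['P']; X,Y,Z=[P[...,i] for i in range(3)]
near=np.hypot(X-488,Y+306)<140
for t,m in(('handle',near&(Z>108)&(Z<130)),('frame',near&(Z>70)&(Z<92))):
    q=np.float32(np.vstack([b[3] for b in blobs(m,P,150)])); r=cv2.minAreaRect(q[:,:2]); print(t,r,np.median(q[:,2]))
z=np.load('pics/wrack.npz');P=z['P'];X,Y,Z=[P[...,i] for i in range(3)]
e=P[...,:2]-RC; c_,s_=np.cos(RY),np.sin(RY)
for b in blobs((Z>42)&(Z<65)&(np.hypot(e[...,0],e[...,1])<110),P,200):
    r=cv2.minAreaRect(np.float32(b[3][:,:2])); q=np.array(r[0])-RC; print('jar',(c_*q[0]+s_*q[1]).round(1),(-s_*q[0]+c_*q[1]).round(1),np.round(r[1],1),b[1][2])
E
```

```text
[557.6 378.8] [25.3 27.3] 28.7
[574.6 251. ] [27.4 27.6] 29.0
[405.2 358.6] [29.4 27. ] 28.4
[421.7 230.7] [27.9 28.2] 28.7
rack [489.78471375 304.75524902]
154.25508944172338 0.13193945579552896
153.78247253815465 0.13199358336493397Traceback (most recent call last):
  File "<stdin>", line 15, in <module>
cv2.error: OpenCV(4.12.0) /io/opencv/modules/imgproc/src/convhull.cpp:143: error: (-215:Assertion failed) total >= 0 && (depth == CV_32F || depth == CV_32S) in function 'convexHull'
```

```bash
python3 - <<'E'
from h import *
z=np.load('pics/wtier.npz'); im,P=z['im'],z['P']; X,Y,Z=[P[...,i] for i in range(3)]
hsv=cv2.cvtColor(im,cv2.COLOR_RGB2HSV).astype(int)
near=np.hypot(X-488,Y+306)<140
print('z at handle',P[238,396].round(1))
for t,m in(('handle',near&(hsv[...,0]<18)&(hsv[...,1]>150)),('frame',near&(Z>68)&(Z<95))):
    q=np.float32(max(blobs(m,P,50),key=lambda b:b[2])[3]); r=cv2.minAreaRect(q[:,:2]); print(t,r,np.percentile(q[:,2],[5,50,95]))
z=np.load('pics/wrack.npz');P=z['P'];X,Y,Z=[P[...,i] for i in range(3)]
e=P[...,:2]-RC; c_,s_=np.cos(RY),np.sin(RY)
for b in blobs((Z>42)&(Z<65)&(np.hypot(e[...,0],e[...,1])<110),P,200):
    r=cv2.minAreaRect(np.float32(b[3][:,:2])); q=np.array(r[0])-RC; print('jar',(c_*q[0]+s_*q[1]).round(1),(-s_*q[0]+c_*q[1]).round(1),np.round(r[1],1),b[1][2])
E
```

```text
z at handle [ 403.7 -405.8   -1.4]Traceback (most recent call last):
  File "<stdin>", line 7, in <module>
cv2.error: OpenCV(4.12.0) /io/opencv/modules/imgproc/src/convhull.cpp:143: error: (-215:Assertion failed) total >= 0 && (depth == CV_32F || depth == CV_32S) in function 'convexHull'
```

```bash
python3 - <<'E'
from h import *
rect=lambda q:cv2.minAreaRect(np.float32(q[:,:2]).copy())
z=np.load('pics/wtier.npz'); im,P=z['im'],z['P']; X,Y,Z=[P[...,i] for i in range(3)]
hsv=cv2.cvtColor(im,cv2.COLOR_RGB2HSV).astype(int)
near=np.hypot(X-488,Y+306)<140
for t,m in(('handle',near&(hsv[...,0]<18)&(hsv[...,1]>150)&(Z>105)),('frame',near&(Z>68)&(Z<95))):
    q=max(blobs(m,P,50),key=lambda b:b[2])[3]; print(t,rect(np.ascontiguousarray(q)),np.percentile(q[:,2],[5,50,95]))
z=np.load('pics/wrack.npz');P=z['P'];X,Y,Z=[P[...,i] for i in range(3)]
e=P[...,:2]-RC; c_,s_=np.cos(RY),np.sin(RY)
for b in blobs((Z>42)&(Z<65)&(np.hypot(e[...,0],e[...,1])<110),P,200):
    r=rect(b[3]); q=np.array(r[0])-RC; print('jar',(c_*q[0]+s_*q[1]).round(1),(-s_*q[0]+c_*q[1]).round(1),np.round(r[1],1),b[1][2])
E
```

```text
handle ((512.961181640625, -308.9030456542969), (13.113138198852539, 116.29724884033203), 88.1699447631836) [116.08286501 117.9300064  119.30443373]
frame ((491.4463806152344, -308.35205078125), (142.9124298095703, 167.72024536132812), 88.13232421875) [75.20515961 78.82577284 80.32907807]
jar 36.9 27.7 [39.6 38.7] 49.1
jar 37.1 -28.0 [39.7 39.5] 49.2
jar -17.7 50.9 [38.6 38.6] 48.8
jar -32.2 -29.7 [39.2 39.5] 49.0
```

```bash
cat >> h.py <<'E'
RT=np.array([487.2,304.5]); RTY=0.135; TZ=94
E
python3 - <<'E'
from h import *
t=[489.6,-307.6]; q=quat(-0.033+np.pi/2)
arm.reach([*t,200],q); print(arm.sense()['joint_pos'].round(2))
arm.set_gripper(0.6)
if arm.movel([*t,TZ],feed=100,threshold=12): raise SystemExit('touch %s'%arm.sense()['eef_pos'])
arm.set_gripper(0.0,70); arm.wait(0.3); s=arm.sense(); print(s['gripper_width'],s['grip_force'],s['ft_force'].round(1))
arm.movel([*t,TZ+120],feed=100); s=arm.sense(); print(s['gripper_width'],s['ft_force'].round(1),s['wrist_torque'].round(2))
arm.movel([*RT,TZ+120],frame=quat(RTY+np.pi/2),feed=150); arm.wait(0.3)
s=arm.sense(); print(s['eef_pos'],s['ft_force'].round(1),s['gripper_width'],s['clock'])
cp,im,d=grab('scene'); save('s3',im[100:400,200:600])
cp,im,d=grab('top'); P=cloud(cp,d); Z=P[...,2];X=P[...,0];Y=P[...,1]
m=(Z>180)&(Z<212)&(np.hypot(X-RT[0],Y-RT[1])<140)
for b in blobs(m,P,100): print(cv2.minAreaRect(np.float32(b[3][:,:2])),b[1])
E
```

```text
[-0.67  0.21 -0.18  1.18  0.   -0.64]
0.15061174697491847 69.20388579368591 [-0.4 -0.6  6.3]
0.14823988329073778 [ 0.8  1.3 -6. ] [ 0.01 -0.01  0.03]
[487.2153454  304.4525196  214.00261552] [-0.1 -0.5 -5.5] 0.14965672611755054 64.65
((490.6869812011719, 272.5618896484375), (170.6855010986328, 79.11354064941406), 8.76131534576416) [504.  246.6 198.2]
```

View pics/s3.png

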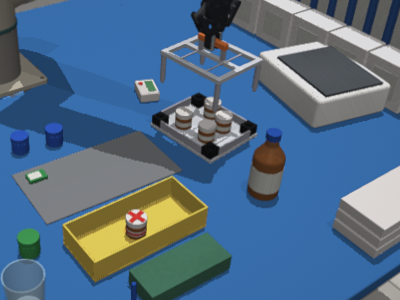

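The tier hangs level over the rack at about (210,60), with all four jars upright below it at (205,115). Lowering it under force guard.

```bash
python3 - <<'E'
from h import *
arm.movel([*RT,TZ+36],feed=80)
hit=arm.movel([*RT,TZ+6],feed=20,threshold=15)
s=arm.sense(); print(hit,s['eef_pos'].round(1),s['ft_force'].round(1),s['wrist_torque'].round(2),s['clock'])
cp,im,d=grab('scene'); save('s4',cv2.resize(im[130:300,300:500],None,fx=3,fy=3))
E
```

```text
True [487.  304.5 102.8] [ 0.1 -0.1  3.8] [ 0.02  0.06 -0.01] 67.275
```

View pics/s4.png

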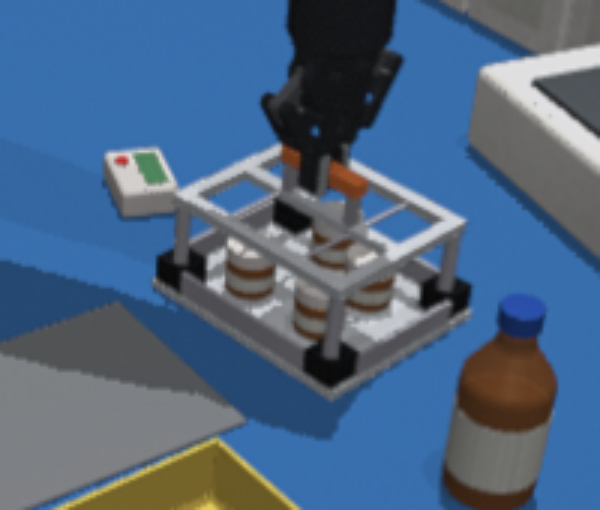

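All four legs are in the black blocks, and the descent stopped at 8.8 mm, which is floor level. Releasing, backing off and checking.

```bash
python3 - <<'E'
from h import *
arm.set_gripper(0.6); arm.wait(0.2)
arm.movel([*RT,260],feed=120)
arm.reach([450,-250,300],Q); arm.wait(0.5)
cp,im,d=grab('top'); P=cloud(cp,d); X,Y,Z=[P[...,i] for i in range(3)]
near=np.hypot(X-RT[0],Y-RT[1])<140
for lo,hi in((76,98),(110,140)):
    b=max(blobs(near&(Z>lo)&(Z<hi),P,30),key=lambda b:b[2]); print(cv2.minAreaRect(np.float32(b[3][:,:2])),b[1],np.percentile(b[3][:,2],[5,95]))
q=P[near&(Z>78)&(Z<98)]; A=np.c_[q[:,:2]-RT,np.ones(len(q))]; print('tilt,z',np.linalg.lstsq(A,q[:,2],rcond=None)[0])
save('t5',cv2.resize(im[130:330,160:430],None,fx=2.9,fy=2.9)); print(arm.sense()['clock'])
E
```

```text
((485.86199951171875, 305.04248046875), (171.18089294433594, 143.27264404296875), 7.726861476898193) [481.2 302.2  87.1] [81.38517188 91.81189577]
((485.3184814453125, 305.82086181640625), (76.95867919921875, 15.62508487701416), 7.852836608886719) [484.1 304.6 125.6] [117.70612917 130.58080423]
tilt,z [-6.69027300e-04  8.04977800e-05  8.69861961e+01]
72.0167
```

View pics/t5.png

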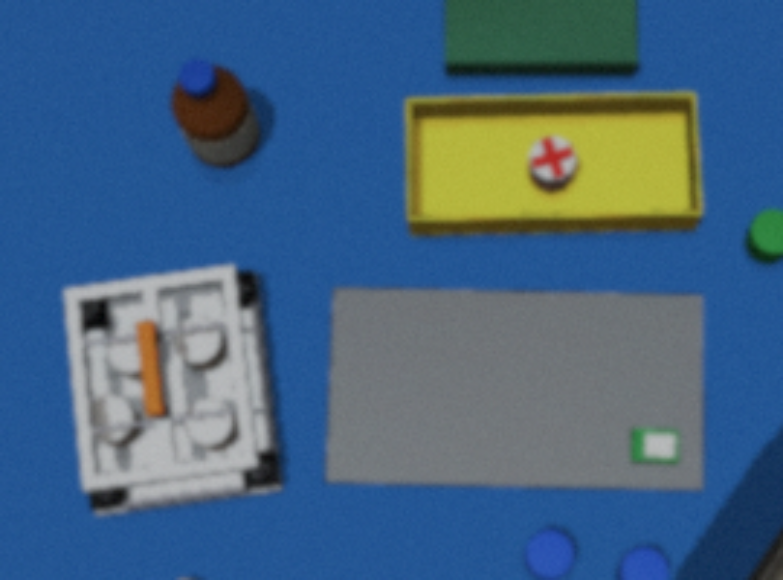

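The tier is level and aligned on the rack, with its frame top at 87 mm (88 expected) and its centre within 1.5 mm. All four jars are under it, the reject at (553,162) is in the bin, and the mat holds only the cassette. Handing in.

```bash
python3 -c "
from h import *
print(close_job())"
```

```text
the job is handed in; nothing more can be done
None
```

I handed the job in at about 72 s: the four sound jars stand in the rack, the one reject is in the bin and the tier is fully home, though one jar was knocked to rack (-22, 53) mm mid-run and I left it, upright and within limits; no verdict came back.

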